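# Seat four lab containers in their matching bases

## Robot

A 6-joint arm with a two-finger parallel gripper is mounted at the origin on the work surface. World frame = base frame: x ahead of the robot, y to its left, z up, the work surface at z = 0. Lengths are in m, angles in rad, forces in N, time in s.
With the tool pointing down it reaches from about 0.35 to 0.85 m from the base axis. Payload 8.1 kg.
Tool frame: the origin (TCP) lies midway between the tips of the shut fingers; the grasp point (between the pads) lies 19 mm behind it; z points along the fingers, y is the line along which they close (so a half turn about z gives the same grasp; the last joint's range is limited). The gripper opens to 93 mm and grips with 3 to 60 N. Pads are 15 mm wide; open, the fingers measure 128 mm over their backs; the gripper's body (75 mm by 188 mm) begins 65 mm behind the grasp point.
Start: joints at [1.244, 0.13, 1.488, -0, 1.523, -0.085], TCP at [0.144, 0.583, 0.219] pointing down, gripper open.
Joint ranges: [-2.96, 2.96], [-0.89, 2.26], [0.02, 2.5], [-1.34, 4.48], [0, 2.73], [-2.66, 2.66]. Speed limits (rad/s): [2.39, 2.39, 2.79, 3.14, 3.14, 3.14].

## Interface

Orientations are given as a rotation vector (axis times angle).
In Python, from plant import read_state, read_camera, camera_model, close_job gives the robot as it stands. The module is installed in compiled form; this text tells all that it offers.
- The arm moves only by the tool carry_out, never from a script. Its argument "moves" is a list of rows, each an object of numbers: "jaw": the finger opening in m, from 0 to 0.093; "dx", "dy", "dz": the shift along the tool's x, y, z in m; "yaw": the turn about the tool's z in rad. In form: [{"jaw": .., "dx": .., "dy": .., "dz": .., "yaw": ..}, ...]. A call has 1 to 8 rows; each row shifts and turns the commanded pose from where the row before left it, along the tool's axes as they then stand; what a row does not reach is not made up. A row lasts 1/8 s, in which the tool goes at most 62.5 mm and 10.7 degrees, less where a joint would pass 70% of its speed; a pose out of reach is approached as far as the arm can. A call is refused whole if a number of a shift passes 0.0625 or a number of a turn 0.188, either way. A call with a gripper value outside its range is refused whole. The fingers move at their own pace and stop on an object; "grip_force" is the grip in N (left out, the last holds). Time passes only in rows, so rows that do not move let the fingers close. It gives the time, the measured TCP pose, the force, the opening and the grip force at its end, in the units of the state.
- read_state(): the state, without advancing time (a new reading comes with each control period).
- read_camera(name): name is "side" or "top" or "wrist"; returns the picture (420x560x3 uint8, red, green, blue); there is no depth.
- camera_model(name): a dict with "camera_matrix" (3x3 intrinsics, pixels), "view" (4x4, takes a point from world to camera coordinates). Camera axes: x right, y up, looking along -z (the intrinsics and any distortion apply to the point x, -y, -z); pixel columns grow to the right and rows downward; lengths in m; the calibration is good to about 2 mm. A picture is of the moment at which its call begins: read the wrist's pose just before it. camera_model takes no time and is no camera call; for the wrist camera it gives the pose at the moment of the call.
- close_job(): hands the job in; it is judged then, once.
The state is a dict: "t": time; "q": joint angles; "dq": joint speeds; "joint_torque": joint torques, N m; "tool_pos": TCP position; "orientation": TCP orientation; "force": force on the tool from outside, world axes, zero at the start; "wrist_torque": the same for the moment, N m; "opening": finger opening in m; "gripper_force": force on a finger pad.
Only numpy, scipy, OpenCV 4.12 (cv2) and the standard library are available. Lean on these libraries where they do the work, as an engineer would, in place of code of your own. Each camera call takes 0.05 s, during which the arm holds its last target. There are 200 camera calls.

## Task

Tidy the bench: carry each of the four closed containers (slim vial, squat black jar, square bottle, flat flask) to the white base whose recess has its shape and size, and set it down gently, upright and fully home on the recess floor. Do not tip any container over or drop it in, and leave the glass beaker and the white mortar standing where they are.

Things in the scene. Friction and masses are not known exactly. Their poses are not given: they have to be found in the camera images.
- vial: Slim round sample vial: amber glass cylinder, 30 mm diameter and 80 mm high, with a blue screw cap 33 mm wide on top; 95 mm high in all. The only slim tall container. Grip the glass below the cap. Stands upright on the bench at the start, z up, origin at the centre of its underside. Loose, about 70 g.
- jar: Squat round black plastic jar, 56 mm diameter, straight sides up to 50 mm with a paper band round them, then a 50 mm wide lid; 62 mm high in all. Stands upright on the bench at the start, z up, origin at the centre of its underside. Loose, about 150 g.
- square_bottle: White plastic bottle with a square body 46 x 46 mm (sides along its x and y), 62 mm high, with a round white 30 mm cap above; 84 mm high in all. Grip the body across two flat sides. Stands upright on the bench at the start, z up, origin at the centre of its underside. Loose, about 130 g.
- flat_flask: Flat grey plastic flask: oblong body 66 mm long (its x) by 30 mm thick (its y), 58 mm high, with a round white 24 mm cap above; 78 mm high in all. Grip the body across its thickness. Stands upright on the bench at the start, z up, origin at the centre of its underside. Loose, about 100 g.
- vial_base: Base for the vial: the small round one, 66 mm outer diameter, with a round recess 46 mm in diameter. Fixed to the bench, lying level at any yaw. White plastic, 14 mm high; the open recess is 9 mm deep and its dark rubber floor lies 5 mm above the origin, which is at the centre of the base's underside, z up; the rim around the recess is 10 mm wide. 
- jar_base: Base for the jar: the large round one, 92 mm outer diameter, with a round recess 72 mm in diameter. Fixed to the bench, lying level at any yaw. White plastic, 14 mm high; the open recess is 9 mm deep and its dark rubber floor lies 5 mm above the origin, which is at the centre of the base's underside, z up; the rim around the recess is 10 mm wide. 
- square_base: Base for the square bottle: 82 x 82 mm outside with a square recess 62 x 62 mm (sides along its x and y). Fixed to the bench, lying level at any yaw. White plastic, 14 mm high; the open recess is 9 mm deep and its dark rubber floor lies 5 mm above the origin, which is at the centre of the base's underside, z up; the rim around the recess is 10 mm wide. 
- flask_base: Base for the flat flask: oblong, 102 x 66 mm outside with a recess 82 mm long (its x) by 46 mm wide (its y). Fixed to the bench, lying level at any yaw. White plastic, 14 mm high; the open recess is 9 mm deep and its dark rubber floor lies 5 mm above the origin, which is at the centre of the base's underside, z up; the rim around the recess is 10 mm wide. 
- beaker: Bystander: open empty glass beaker, 68 mm wide at the rim, 85 mm high. Loose; leave it standing where it is. Origin at the centre of its underside, z up.
- mortar: Bystander: open white ceramic mortar (bowl), 90 mm wide at the rim, 50 mm high. Loose; leave it standing where it is. Origin at the centre of its underside, z up.
Mind the look-alikes: they are no part of the job. What is meant by the jar is not blue, brown or pink, and is the smaller of those in its own colour.

How it is judged:
By the outcome, as a careful person would: the job done as asked, in the order asked, and still so for the second after the job is handed in, with the robot touching nothing.
It also fails if it takes over 120 s, if anything falls off the work surface, if the arm or the gripper's body presses on something with over 40 N, if the wrist force passes 120 N, or if a joint passes its speed limit or range.

## Working session

There is one attempt and no reset: what is moved stays moved. The work goes in short steps, Python scripts to look and compute and a tool call to move; the robot and the scene stay as the last step left them, time stands still between calls to the robot, and variables do not carry over. Pictures are saved under pics/ and viewed, at most 14 in all, crops included, and the job is handed in when it is done.

Besides the shell and the picture viewer there is one more tool, called as name(argument=value, ...), one argument or row to a line, values as JSON. carry_out: Moves the arm, as the interface text tells. Its arguments: {"type":"object","properties":{"moves":{"type":"array","items":{"type":"object","properties":{"jaw":{"type":"number"},"dx":{"type":"number"},"dy":{"type":"number"},"dz":{"type":"number"},"yaw":{"type":"number"}}}},"grip_force":{"type":"number"}},"required":["moves"]}

```bash
mkdir -p pics
python3 - <<'E'
from plant import *
import cv2,numpy as np
print(read_state())
for n in("top","side"):
    im=read_camera(n); cv2.imwrite(f"pics/{n}0.png",im[:,:,::-1]); m=camera_model(n); print(n,m)
    cv2.imwrite(f"pics/{n}0b.png",cv2.resize(im[:,:,::-1],(800,600),interpolation=cv2.INTER_CUBIC))
E
```

```text
{'t': 0.0, 'q': array([ 1.24359680e+00,  1.31135901e-01,  1.48929532e+00,  4.05685967e-06,
        1.52300681e+00, -8.53589693e-02]), 'dq': array([-0.00034111, -0.00025012, -0.00066633,  0.00079145, -0.00030924,
        0.00259409]), 'joint_torque': array([ 1.18017197e-03, -5.59872508e+01, -4.91747725e+01,  7.68468459e-02,
        3.58113565e-02, -9.21874357e-05]), 'tool_pos': array([0.14345987, 0.58199975, 0.21759374]), 'orientation': array([-3.78911263e-01, -3.11827244e+00,  2.83561436e-03]), 'force': array([-0.73005326,  0.45974169,  0.18169897]), 'wrist_torque': array([-0.04764593, -0.01157019, -0.03982302]), 'gripper_force': 0.0, 'opening': 0.0930950944712402}
top {'camera_matrix': array([[397.07588135,   0.        , 280.99093635],
       [  0.        , 397.07588135, 206.6583055 ],
       [  0.        ,   0.        ,   1.        ]]), 'view': array([[ 0.0223014 , -0.99955952,  0.01958079, -0.01212249],
       [ 0.98698817,  0.02513205,  0.15881669, -0.53930155],
       [-0.15923884,  0.01578417,  0.9871139 , -0.94591353],
       [ 0.        ,  0.        ,  0.        ,  1.        ]])}
side {'camera_matrix': array([[379.16288095,   0.        , 275.83029638],
       [  0.        , 379.16288095, 218.45295064],
       [  0.        ,   0.        ,   1.        ]]), 'view': array([[ 0.7549727 , -0.65566127, -0.01115901, -0.39822313],
       [ 0.47339468,  0.53316516,  0.70116502, -0.28431563],
       [-0.45377715, -0.53464306,  0.7129117 , -0.87900947],
       [ 0.        ,  0.        ,  0.        ,  1.        ]])}
```

View pics/top0b.png

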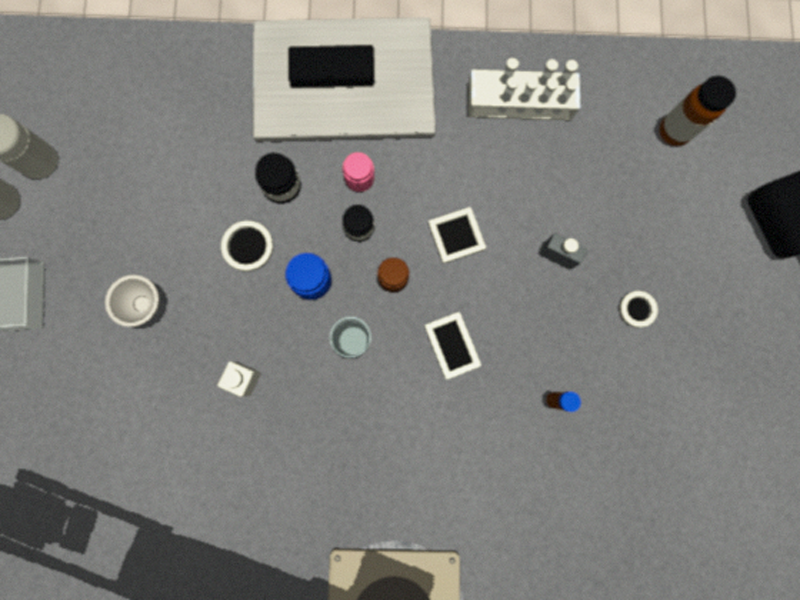

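View pics/side0b.png

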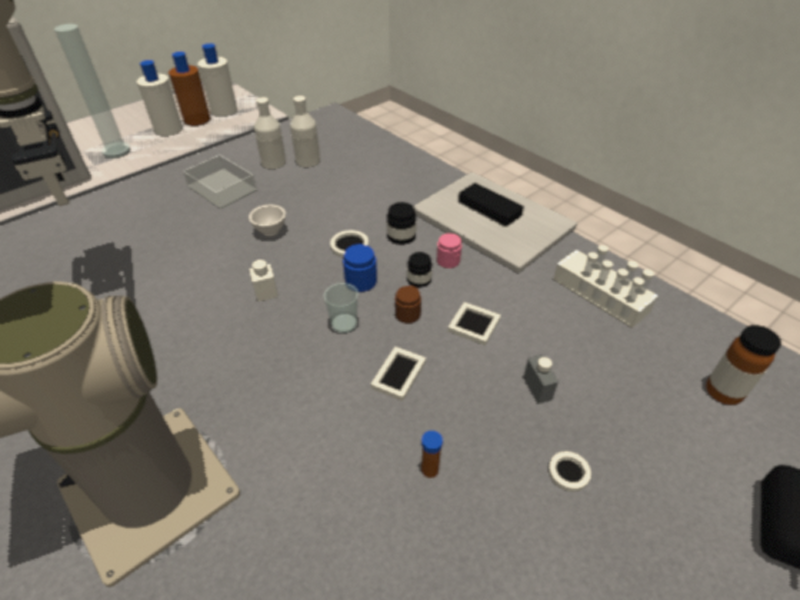

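The two black jars are at (277,175), the larger, and (357,222), the smaller, in the 800-px top view. The blue (308,275), brown (393,274) and pink (358,170) ones are look-alikes. The jar meant is the smaller black one at (357,222). I'll measure everything and confirm that one in a crop.

```bash
cat > h.py <<'E'
from plant import *
import cv2,numpy as np
from scipy.spatial.transform import Rotation as R
def ray(m,uv,z):
    uv=np.atleast_2d(np.asarray(uv,float)); V=m["view"]; K=m["camera_matrix"]
    d=np.c_[(uv-K[:2,2])/np.diag(K)[:2],np.ones(len(uv))]*[1,-1,-1]
    d=d@V[:3,:3]; c=-V[:3,:3].T@V[:3,3]
    return (c+d*((z-c[2])/d[:,2])[:,None])[:,:2]
def comp(mask,seed,fill=True):
    cs,_=cv2.findContours(mask.astype(np.uint8),cv2.RETR_EXTERNAL,cv2.CHAIN_APPROX_NONE)
    cs=[c for c in cs if len(c)>8]
    return max(cs,key=lambda c:cv2.pointPolygonTest(c,(float(seed[0]),float(seed[1])),True))[:,0,:]
def rect(P): 
    (c,s,a)=cv2.minAreaRect((P*1000).astype(np.float32)); return np.round(c,1),np.round(s,1),round(a,1)
def masks(im):
    h=cv2.cvtColor(im,cv2.COLOR_RGB2HSV).astype(int); H,S,V=h[...,0],h[...,1],h[...,2]
    return dict(white=(V>150)&(S<60),blue=(S>130)&(H>100)&(H<130)&(V>60),black=V<45,amber=(S>120)&((H<20)))
E
python3 - <<'E'
from h import *
im=cv2.imread("pics/top0.png")[:,:,::-1].copy(); m=camera_model("top"); M=masks(im)
for n,k,s,z in [("vial_base","white",(639,309),.014),("jar_base","white",(247,245),.014),("square_base","white",(458,234),.014),("flask_base","white",(453,345),.014),
 ("vialcap","blue",(570,402),.095),("jar","black",(357,216),.062),("bigjar","black",(275,172),.08),("sq","white",(236,378),.062),("flaskcap","white",(571,246),.078),("mortar","white",(132,300),.05)]:
    c=comp(M[k],np.array(s)*.7); print(n,*rect(ray(m,c,z)))
print("flask px",im[170:186:3,385:410:3].tolist()[0])
c=im[140:210,180:290]; cv2.imwrite("pics/c1.png",cv2.resize(c[:,:,::-1],None,fx=7,fy=7,interpolation=cv2.INTER_CUBIC))
# fingers px
for n,p in [("beaker",(350,338)),("brown",(394,270)),("blue",(308,268)),("pink",(358,165))]: print(n,ray(m,np.array(p)*.7,.06))
s=cv2.imread("pics/side0.png");
E
```

```text
vial_base [ 530.9 -429.4] [65.7 66.7] 44.5
jar_base [629.6 284.4] [92.6 93. ] 48.3
square_base [661.2 -98.5] [85.6 86.7] 20.3
flask_base [457.9 -92.4] [106.4  70.6] 22.7
vialcap [ 365.8 -272.9] [29.5 34.8] 1.2
jar [666.2  81.2] [54.2 49.8] 1.8
bigjar [741.3 224.8] [75.6 64.9] 28.1
sq [389.4 275.2] [48.1 47.4] 67.9
flaskcap [ 629.8 -287.3] [22.2 25.4] 88.7
mortar [519.2 464.9] [89.9 88.7] 48.1
flask px [[110, 115, 112], [119, 124, 121], [120, 125, 119], [116, 117, 110], [238, 237, 223], [236, 235, 220], [234, 233, 213], [125, 126, 123], [130, 128, 123]]
beaker [[0.46130908 0.08628225]]
brown [[0.58048577 0.01480145]]
blue [[0.5800956  0.16287054]]
pink [[0.76905654 0.08337658]]
```

View pics/c1.png

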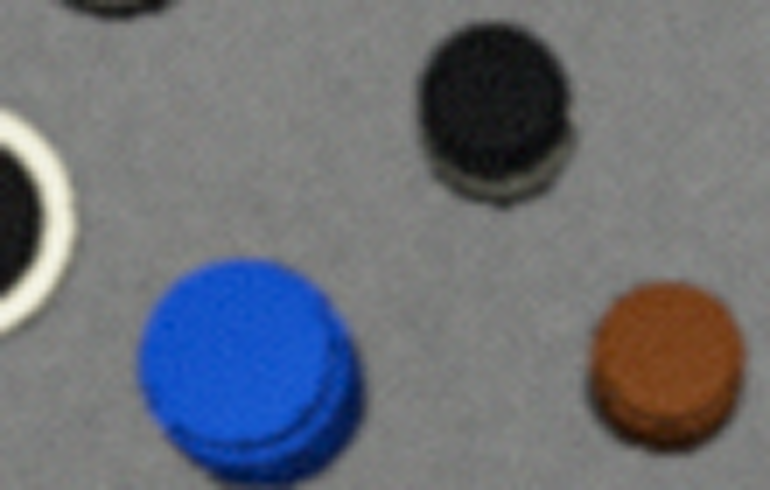

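The smaller black jar (crop at about (495,110)) has the paper band and a roughly 50 mm lid, which matches the jar described. The bases and containers also match their stated sizes, so I'll set out for the vial.

carry_out(
  moves=[
    {"dx": -0.047, "dy": -0.031},
    {"dx": -0.047, "dy": -0.031},
    {"dx": -0.047, "dy": -0.031},
    {"dx": -0.047, "dy": -0.031},
    {"dx": -0.047, "dy": -0.031},
    {"dx": -0.047, "dy": -0.031},
    {"dx": -0.047, "dy": -0.031},
    {"dx": -0.047, "dy": -0.031},
  ],
)

```text
invalid input at $.moves[0]: expected keys jaw, dx, dy, dz, yaw
```

carry_out(
  moves=[
    {"dx": -0.005, "dy": -0.06},
    {"dx": -0.005, "dy": -0.06},
    {"dx": -0.005, "dy": -0.06},
    {"dx": -0.005, "dy": -0.06},
    {"dx": -0.005, "dy": -0.06},
    {"dx": -0.005, "dy": -0.06},
    {"dx": -0.005, "dy": -0.06},
    {"dx": -0.005, "dy": -0.06},
  ],
)

```text
invalid input at $.moves[0]: expected keys jaw, dx, dy, dz, yaw
```

```bash
cat >> h.py <<'E'
def to(x,y,z,gy=None):
    "shift in tool axes to world target; gy: wanted world angle (deg) of tool y (mod 180); position shift is for present axes"
    s=read_state(); Rm=R.from_rotvec(s["orientation"]).as_matrix(); p=s["tool_pos"]
    a=np.degrees(np.arctan2(Rm[1,1],Rm[0,1]))
    print("tcp",p.round(4),"yang",a.round(1),"q6",s["q"][5].round(2),"shift",(Rm.T@(np.array([x,y,z])-p)).round(4),"F",s["force"].round(1),"open",s["opening"].round(4),"t",s["t"])
    if gy is not None:
        d=(a-gy+90)%180-90; print("yaw",np.radians(d).round(3))
E
python3 - <<'E'
from h import *
im=read_camera("wrist"); cv2.imwrite("pics/w1.png",im[:,:,::-1]); m=camera_model("wrist")
to(.366,-.273,.1)
M=masks(im)
V=m["view"];print("cam",-V[:3,:3].T@V[:3,3])
c=comp(M["blue"],(280,210)); print(c.min(0),c.max(0),rect(ray(m,c,.095)))
E
```

```text
Traceback (most recent call last):
  File "h.py", line 22, in to
    print("tcp",p.round(4),"yang",a.round(1),"q6",s["q"][5].round(2),"shift",(Rm.T@(np.array([x,y,z])-p)).round(4),"F",s["force"].round(1),"open",s["opening"].round(4),"t",s["t"])
                                                                                                                                                  ^^^^^^^^^^^^^^^^^^
AttributeError: 'float' object has no attribute 'round'
```

View pics/w1.png

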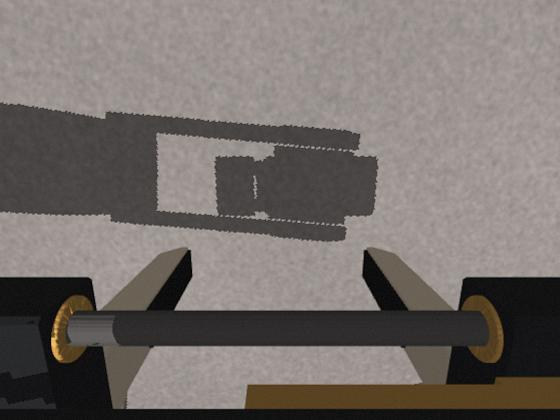

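The wrist view shows bare bench and the fingers at about (180,260) and (375,260), since the moves were refused. Every row needs all five keys.

carry_out(
  moves=[
    {"jaw": 0.093, "dx": -0.047, "dy": -0.031, "dz": 0, "yaw": 0},
    {"jaw": 0.093, "dx": -0.047, "dy": -0.031, "dz": 0, "yaw": 0},
    {"jaw": 0.093, "dx": -0.047, "dy": -0.031, "dz": 0, "yaw": 0},
    {"jaw": 0.093, "dx": -0.047, "dy": -0.031, "dz": 0, "yaw": 0},
    {"jaw": 0.093, "dx": -0.047, "dy": -0.031, "dz": 0, "yaw": 0},
    {"jaw": 0.093, "dx": -0.047, "dy": -0.031, "dz": 0, "yaw": 0},
    {"jaw": 0.093, "dx": -0.047, "dy": -0.031, "dz": 0, "yaw": 0},
    {"jaw": 0.093, "dx": -0.047, "dy": -0.031, "dz": 0, "yaw": 0},
  ],
)

```text
t: 1.15
tool_pos: [0.4502, 0.2502, 0.2185]
orientation: [-0.379, -3.119, -0.0]
force: [0.4, 0.1, -0.1]
opening: 0.0931
gripper_force: 0.0
```

carry_out(
  moves=[
    {"jaw": 0.07, "dx": -0.005, "dy": -0.06, "dz": 0, "yaw": 0},
    {"jaw": 0.07, "dx": -0.005, "dy": -0.06, "dz": 0, "yaw": 0},
    {"jaw": 0.07, "dx": -0.005, "dy": -0.06, "dz": 0, "yaw": 0},
    {"jaw": 0.07, "dx": -0.005, "dy": -0.06, "dz": 0, "yaw": 0},
    {"jaw": 0.07, "dx": -0.005, "dy": -0.06, "dz": 0, "yaw": 0},
    {"jaw": 0.07, "dx": -0.005, "dy": -0.06, "dz": 0, "yaw": 0},
    {"jaw": 0.07, "dx": -0.005, "dy": -0.06, "dz": 0, "yaw": 0},
    {"jaw": 0.07, "dx": -0.005, "dy": -0.06, "dz": 0, "yaw": 0},
  ],
)

```text
t: 2.15
tool_pos: [0.3725, -0.2257, 0.2187]
orientation: [0.379, 3.118, -0.0]
force: [0.6, -0.2, -0.0]
opening: 0.0698
gripper_force: 0.0
```

```bash
sed -i 's/s\["opening"\].round(4)/round(s["opening"],4)/' h.py
python3 - <<'E'
from h import *
to(.366,-.273,.1)
im=read_camera("wrist"); cv2.imwrite("pics/w1.png",im[:,:,::-1]); m=camera_model("wrist")
M=masks(im)
V=m["view"];print("cam",-V[:3,:3].T@V[:3,3],V[:3,:3].round(2))
c=comp(M["blue"],(280,210)); print(c.min(0),c.max(0),rect(ray(m,c,.095)))
E
```

```text
tcp [ 0.3725 -0.2257  0.2187] yang 76.1 q6 -1.99 shift [-0.0049 -0.0474  0.1187] F [ 0.6 -0.2 -0. ] open 0.0698 t 2.15
cam [ 0.29914857 -0.21304547  0.38547466] [[ 0.24  0.97 -0.  ]
 [-0.93  0.24 -0.27]
 [-0.26  0.07  0.96]]
[204 191] [239 226] (array([ 360.5, -281.7]), array([31.9, 33.1]), 74.1)
```

View pics/w1.png

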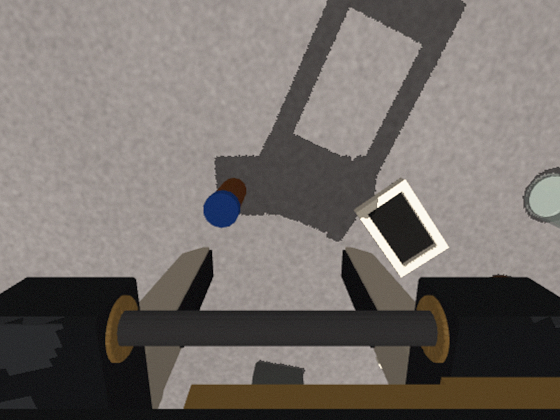

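The wrist view shows the vial cap at (221,209) and the flask base at (402,228). The vial estimates differ by about 9 mm, so I'll cross-check on the flask base and the side camera.

Run:
```python
from h import *
im=cv2.imread("pics/w1.png")[:,:,::-1].copy(); m=camera_model("wrist"); M=masks(im)
print("fb wrist",rect(ray(m,comp(M["white"],(365,215)),.014)))
mt=camera_model("top"); it=cv2.imread("pics/top0.png")[:,:,::-1].copy()
c=comp(masks(it)["blue"],(399,281)); print("top px",c.min(0),c.max(0)); 
for z in(.08,.09,.1):print("top",z,rect(ray(mt,c,z))[0])
ms=camera_model("side"); i=cv2.imread("pics/side0.png")[:,:,::-1].copy(); Ms=masks(i)
c=comp(Ms["blue"],(302,308)); 
for z in(.08,.09,.1):print("side",z,rect(ray(ms,c,z)))
for s in((279,225),(332,226),(399,329)):
  c=comp(Ms["white"],s)
  print("side base",s,rect(ray(ms,c,.014)))
```

```text
fb wrist (array([ 354.4, -225.8]), array([697.7, 344.9]), 75.7)
top px [391 274] [406 287]
top 0.08 [ 365.5 -277.6]
top 0.09 [ 365.7 -274.4]
top 0.1 [ 365.9 -271.3]
side 0.08 (array([ 368. , -275.3]), array([35.6, 28.9]), 46.9)
side 0.09 (array([ 363.5, -279.4]), array([35.1, 28.5]), 46.9)
side 0.1 (array([ 359. , -283.5]), array([34.6, 28.1]), 46.9)
side base (279, 225) (array([455.5, -94.2]), array([106.5,  71.2]), 22.6)
side base (332, 226) (array([ 658.9, -100.3]), array([89.1, 88.1]), 20.6)
side base (399, 329) (array([ 529.7, -431.1]), array([67.9, 65.4]), 34.8)
```

Top and side agree on the vial at about (0.364, -0.279), and on the bases to within 2.5 mm. I'll descend and grip.

carry_out(
  moves=[
    {"jaw": 0.07, "dx": -0.004, "dy": -0.054, "dz": 0, "yaw": 0},
    {"jaw": 0.07, "dx": 0, "dy": 0, "dz": 0.04, "yaw": 0},
    {"jaw": 0.07, "dx": 0, "dy": 0, "dz": 0.04, "yaw": 0},
    {"jaw": 0.07, "dx": 0, "dy": 0, "dz": 0.03, "yaw": 0},
    {"jaw": 0.07, "dx": 0, "dy": 0, "dz": 0, "yaw": 0},
  ],
)

```text
t: 2.82
tool_pos: [0.3624, -0.2755, 0.1059]
orientation: [-0.378, -3.114, -0.006]
force: [-0.3, 0.8, 0.9]
opening: 0.0699
gripper_force: 0.0
```

Run:
```python
from h import *
to(.363,-.279,.021)
im=read_camera("wrist"); cv2.imwrite("pics/w2.png",im[:,:,::-1]); m=camera_model("wrist")
c=comp(masks(im)["blue"],(280,280)); print(c.min(0),c.max(0),rect(ray(m,c,.095)))
```

```text
tcp [ 0.3624 -0.2755  0.1059] yang 76.1 q6 -2.09 shift [-0.0019 -0.0035  0.0849] F [-0.3  0.8  0.9] open 0.0699 t 2.825
[249 224] [303 282] (array([ 363.9, -277. ]), array([31.8, 36.3]), 77.3)
```

View pics/w2.png

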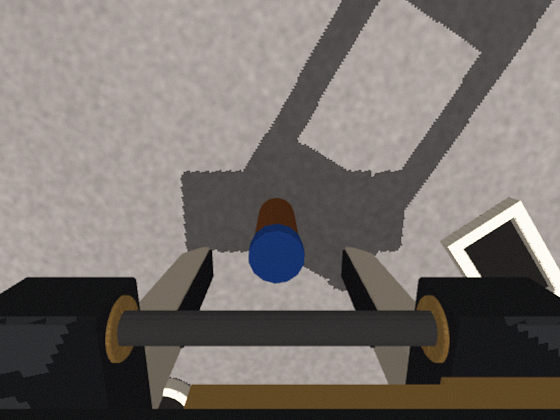

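The cap at (276,253) sits midway between the fingers, and all the estimates now agree. I'll go down and grip.

carry_out(
  moves=[
    {"jaw": 0.07, "dx": -0.001, "dy": -0.002, "dz": 0.028, "yaw": 0},
    {"jaw": 0.07, "dx": 0, "dy": 0, "dz": 0.028, "yaw": 0},
    {"jaw": 0.07, "dx": 0, "dy": 0, "dz": 0.028, "yaw": 0},
    {"jaw": 0.07, "dx": 0, "dy": 0, "dz": 0, "yaw": 0},
    {"jaw": 0.025, "dx": 0, "dy": 0, "dz": 0, "yaw": 0},
    {"jaw": 0.025, "dx": 0, "dy": 0, "dz": 0, "yaw": 0},
    {"jaw": 0.025, "dx": 0, "dy": 0, "dz": 0, "yaw": 0},
    {"jaw": 0.025, "dx": 0, "dy": 0, "dz": 0, "yaw": 0},
  ],
  grip_force=15,
)

```text
t: 3.88
tool_pos: [0.3649, -0.2797, 0.0252]
orientation: [0.379, 3.118, -0.001]
force: [0.2, 0.1, 0.2]
opening: 0.0347
gripper_force: 0.1
```

carry_out(
  moves=[
    {"jaw": 0.025, "dx": 0, "dy": 0, "dz": 0, "yaw": 0},
    {"jaw": 0.025, "dx": 0, "dy": 0, "dz": 0, "yaw": 0},
    {"jaw": 0.025, "dx": 0, "dy": 0, "dz": 0, "yaw": 0},
    {"jaw": 0.025, "dx": 0, "dy": 0, "dz": -0.02, "yaw": 0},
    {"jaw": 0.025, "dx": 0, "dy": 0, "dz": -0.03, "yaw": 0},
    {"jaw": 0.025, "dx": 0, "dy": 0, "dz": -0.02, "yaw": 0},
    {"jaw": 0.025, "dx": 0, "dy": 0, "dz": 0, "yaw": 0},
  ],
)

```text
t: 4.75
tool_pos: [0.3654, -0.2804, 0.0959]
orientation: [0.379, 3.116, -0.003]
force: [0.0, -0.8, -0.1]
opening: 0.0321
gripper_force: 14.9
```

Run:
```python
from h import *
to(.5305,-.430,.095)
```

```text
tcp [ 0.3654 -0.2804  0.0959] yang 76.1 q6 -2.09 shift [-0.1961 -0.1057  0.0015] F [ 0.  -0.8 -0.1] open 0.0321 t 4.75
```

carry_out(
  moves=[
    {"jaw": 0.025, "dx": -0.0327, "dy": -0.0176, "dz": 0, "yaw": 0},
    {"jaw": 0.025, "dx": -0.0327, "dy": -0.0176, "dz": 0, "yaw": 0},
    {"jaw": 0.025, "dx": -0.0327, "dy": -0.0176, "dz": 0, "yaw": 0},
    {"jaw": 0.025, "dx": -0.0327, "dy": -0.0176, "dz": 0, "yaw": 0},
    {"jaw": 0.025, "dx": -0.0327, "dy": -0.0176, "dz": 0, "yaw": 0},
    {"jaw": 0.025, "dx": -0.0327, "dy": -0.0176, "dz": 0, "yaw": 0},
    {"jaw": 0.025, "dx": 0, "dy": 0, "dz": 0, "yaw": 0},
  ],
)

```text
t: 5.62
tool_pos: [0.5299, -0.4293, 0.0912]
orientation: [-0.379, -3.116, -0.003]
force: [0.1, -0.2, 0.1]
opening: 0.032
gripper_force: 14.9
```

Run:
```python
from h import *
to(.5305,-.430,.034)
im=read_camera("wrist"); cv2.imwrite("pics/w3.png",im[:,:,::-1])
```

```text
tcp [ 0.5299 -0.4293  0.0912] yang 76.1 q6 -2.08 shift [-0.0009 -0.0006  0.0572] F [ 0.1 -0.2  0.1] open 0.032 t 5.625
```

View pics/w3.png

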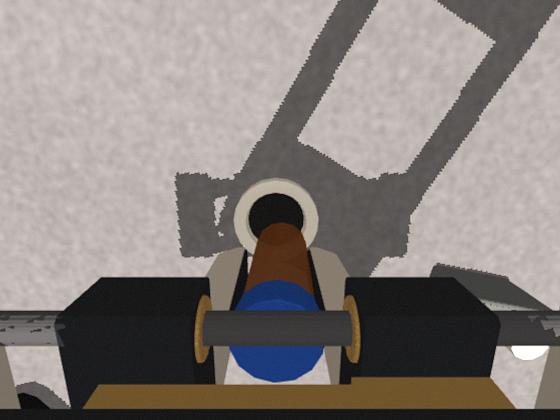

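The vial hangs over the recess, with the base centre at (276,218) and the vial in line at column 277. I'll lower it gently.

carry_out(
  moves=[
    {"jaw": 0.025, "dx": 0, "dy": 0, "dz": 0.02, "yaw": 0},
    {"jaw": 0.025, "dx": 0, "dy": 0, "dz": 0.02, "yaw": 0},
    {"jaw": 0.025, "dx": 0, "dy": 0, "dz": 0.012, "yaw": 0},
    {"jaw": 0.025, "dx": 0, "dy": 0, "dz": 0.005, "yaw": 0},
    {"jaw": 0.025, "dx": 0, "dy": 0, "dz": 0, "yaw": 0},
  ],
)

```text
t: 6.3
tool_pos: [0.5297, -0.4288, 0.0374]
orientation: [-0.379, -3.118, -0.0]
force: [-0.7, 0.2, -0.6]
opening: 0.0319
gripper_force: 14.9
```

carry_out(
  moves=[
    {"jaw": 0.025, "dx": 0, "dy": 0, "dz": 0.002, "yaw": 0},
    {"jaw": 0.025, "dx": 0, "dy": 0, "dz": 0.002, "yaw": 0},
    {"jaw": 0.025, "dx": 0, "dy": 0, "dz": 0.001, "yaw": 0},
    {"jaw": 0.025, "dx": 0, "dy": 0, "dz": 0.001, "yaw": 0},
    {"jaw": 0.025, "dx": 0, "dy": 0, "dz": 0, "yaw": 0},
  ],
)

```text
t: 6.92
tool_pos: [0.5298, -0.4289, 0.0315]
orientation: [-0.379, -3.119, -0.0]
force: [-0.5, -0.1, -1.5]
opening: 0.0325
gripper_force: 14.9
```

carry_out(
  moves=[
    {"jaw": 0.025, "dx": 0, "dy": 0, "dz": 0.001, "yaw": 0},
    {"jaw": 0.025, "dx": 0, "dy": 0, "dz": 0.0005, "yaw": 0},
    {"jaw": 0.025, "dx": 0, "dy": 0, "dz": 0, "yaw": 0},
  ],
)

```text
t: 7.3
tool_pos: [0.5299, -0.4289, 0.0302]
orientation: [0.379, 3.119, 0.0]
force: [-0.3, 0.2, -0.7]
opening: 0.0322
gripper_force: 14.9
```

carry_out(
  moves=[
    {"jaw": 0.025, "dx": 0, "dy": 0, "dz": 0.001, "yaw": 0},
    {"jaw": 0.025, "dx": 0, "dy": 0, "dz": 0, "yaw": 0},
    {"jaw": 0.025, "dx": 0, "dy": 0, "dz": 0.0005, "yaw": 0},
    {"jaw": 0.025, "dx": 0, "dy": 0, "dz": 0, "yaw": 0},
  ],
)

```text
t: 7.8
tool_pos: [0.5306, -0.4292, 0.0299]
orientation: [0.378, 3.117, -0.001]
force: [-1.1, 1.9, 8.3]
opening: 0.0323
gripper_force: 14.9
```

carry_out(
  moves=[
    {"jaw": 0.06, "dx": 0, "dy": 0, "dz": -0.0005, "yaw": 0},
    {"jaw": 0.06, "dx": 0, "dy": 0, "dz": 0, "yaw": 0},
    {"jaw": 0.06, "dx": 0, "dy": 0, "dz": 0, "yaw": 0},
    {"jaw": 0.06, "dx": 0, "dy": 0, "dz": 0, "yaw": 0},
    {"jaw": 0.06, "dx": 0, "dy": 0, "dz": -0.03, "yaw": 0},
    {"jaw": 0.06, "dx": 0, "dy": 0, "dz": -0.04, "yaw": 0},
    {"jaw": 0.06, "dx": 0, "dy": 0, "dz": -0.04, "yaw": 0},
    {"jaw": 0.06, "dx": 0, "dy": 0, "dz": -0.04, "yaw": 0},
  ],
)

```text
t: 8.8
tool_pos: [0.5297, -0.4289, 0.1803]
orientation: [-0.379, -3.118, -0.0]
force: [0.2, -0.2, -0.9]
opening: 0.0597
gripper_force: 0.0
```

Run:
```python
from h import *
to(.667,.081,.18,90)
im=read_camera("top"); c=comp(masks(im)["blue"],(447,216)); m=camera_model("top"); print(rect(ray(m,c,.1)))
im=read_camera("side"); c=comp(masks(im)["blue"],(399,308)); m=camera_model("side"); print(rect(ray(m,c,.1)))
```

```text
tcp [ 0.5297 -0.4289  0.1803] yang 76.1 q6 -2.08 shift [-1.120e-02  5.279e-01  3.000e-04] F [ 0.2 -0.2 -0.9] open 0.0597 t 8.8
yaw -0.242
(array([ 529.3, -422.2]), array([30.1, 35.1]), 27.1)
(array([ 524.3, -428.3]), array([35.4, 28.6]), 14.8)
```

The vial stands in its base. Next is the jar.

carry_out(
  moves=[
    {"jaw": 0.06, "dx": -0.001, "dy": 0.0528, "dz": 0, "yaw": 0},
    {"jaw": 0.06, "dx": -0.001, "dy": 0.0528, "dz": 0, "yaw": 0},
    {"jaw": 0.06, "dx": -0.001, "dy": 0.0528, "dz": 0, "yaw": 0},
    {"jaw": 0.06, "dx": -0.001, "dy": 0.0528, "dz": 0, "yaw": 0},
    {"jaw": 0.06, "dx": -0.001, "dy": 0.0528, "dz": 0, "yaw": 0},
    {"jaw": 0.06, "dx": -0.001, "dy": 0.0528, "dz": 0, "yaw": 0},
    {"jaw": 0.06, "dx": -0.001, "dy": 0.0528, "dz": 0, "yaw": 0},
    {"jaw": 0.06, "dx": -0.001, "dy": 0.0528, "dz": 0, "yaw": 0},
  ],
)

```text
t: 9.9
tool_pos: [0.6387, -0.0191, 0.1783]
orientation: [-0.379, -3.118, 0.0]
force: [0.7, 0.6, -0.2]
opening: 0.0599
gripper_force: 0.0
```

carry_out(
  moves=[
    {"jaw": 0.085, "dx": -0.001, "dy": 0.0528, "dz": 0, "yaw": 0},
    {"jaw": 0.085, "dx": -0.001, "dy": 0.0528, "dz": 0, "yaw": 0},
    {"jaw": 0.085, "dx": 0, "dy": 0, "dz": 0, "yaw": -0.12},
    {"jaw": 0.085, "dx": 0, "dy": 0, "dz": 0, "yaw": -0.12},
    {"jaw": 0.085, "dx": 0, "dy": 0, "dz": 0, "yaw": 0},
  ],
)

```text
t: 10.52
tool_pos: [0.6657, 0.0815, 0.1782]
orientation: [-0.003, -3.14, 0.0]
force: [-0.2, 0.6, -0.9]
opening: 0.0853
gripper_force: 0.0
```

Run:
```python
from h import *
to(.667,.081,.021,90)
im=read_camera("wrist"); cv2.imwrite("pics/w4.png",im[:,:,::-1]); m=camera_model("wrist")
c=comp(masks(im)["black"],(277,220)); print(c.min(0),c.max(0),rect(ray(m,c,.062)))
```

```text
tcp [0.6657 0.0815 0.1782] yang 89.9 q6 -1.52 shift [-0.0015 -0.0004  0.1572] F [-0.2  0.6 -0.9] open 0.0853 t 10.525
yaw -0.002
[247 179] [305 239] (array([667. ,  80.7]), array([51.6, 54.9]), 89.7)
```

View pics/w4.png

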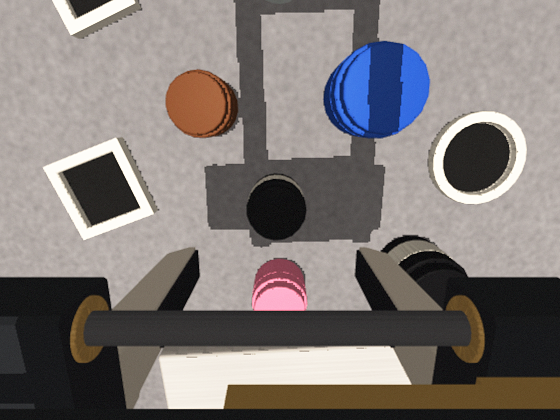

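The jar lid at (276,208) is centred, so its position (0.667, 0.081) holds. The pink jar and the others stay clear of the fingers. I'll descend.

carry_out(
  moves=[
    {"jaw": 0.085, "dx": -0.001, "dy": 0, "dz": 0.04, "yaw": 0},
    {"jaw": 0.085, "dx": 0, "dy": 0, "dz": 0.04, "yaw": 0},
    {"jaw": 0.085, "dx": 0, "dy": 0, "dz": 0.04, "yaw": 0},
    {"jaw": 0.085, "dx": 0, "dy": 0, "dz": 0.025, "yaw": 0},
    {"jaw": 0.085, "dx": 0, "dy": 0, "dz": 0.012, "yaw": 0},
    {"jaw": 0.085, "dx": 0, "dy": 0, "dz": 0, "yaw": 0},
  ],
)

```text
t: 11.32
tool_pos: [0.6665, 0.0811, 0.0214]
orientation: [-0.005, -3.14, 0.0]
force: [-0.2, 0.0, -0.3]
opening: 0.0845
gripper_force: 0.0
```

carry_out(
  moves=[
    {"jaw": 0.05, "dx": 0, "dy": 0, "dz": 0, "yaw": 0},
    {"jaw": 0.05, "dx": 0, "dy": 0, "dz": 0, "yaw": 0},
    {"jaw": 0.05, "dx": 0, "dy": 0, "dz": 0, "yaw": 0},
    {"jaw": 0.05, "dx": 0, "dy": 0, "dz": 0, "yaw": 0},
    {"jaw": 0.05, "dx": 0, "dy": 0, "dz": 0, "yaw": 0},
    {"jaw": 0.05, "dx": 0, "dy": 0, "dz": 0, "yaw": 0},
  ],
  grip_force=20,
)

```text
t: 12.08
tool_pos: [0.6675, 0.0813, 0.0229]
orientation: [0.003, 3.141, -0.0]
force: [-1.9, -0.4, 5.9]
opening: 0.0556
gripper_force: 20.0
```

carry_out(
  moves=[
    {"jaw": 0.05, "dx": 0, "dy": 0, "dz": -0.02, "yaw": 0},
    {"jaw": 0.05, "dx": 0, "dy": 0, "dz": -0.035, "yaw": 0},
    {"jaw": 0.05, "dx": 0, "dy": 0, "dz": -0.035, "yaw": 0},
    {"jaw": 0.05, "dx": 0, "dy": 0, "dz": -0.03, "yaw": 0},
    {"jaw": 0.05, "dx": 0, "dy": 0, "dz": 0, "yaw": 0},
  ],
)

```text
t: 12.7
tool_pos: [0.6693, 0.0814, 0.1466]
orientation: [0.003, 3.135, 0.001]
force: [0.9, 0.5, -1.9]
opening: 0.056
gripper_force: 20.0
```

Run:
```python
from h import *
to(.629,.283,.14,90)
```

```text
tcp [0.6693 0.0814 0.1466] yang 89.9 q6 -1.52 shift [0.0407 0.2015 0.0064] F [ 0.9  0.5 -1.9] open 0.056 t 12.7
yaw -0.002
```

carry_out(
  moves=[
    {"jaw": 0.05, "dx": 0.0066, "dy": 0.0336, "dz": 0, "yaw": 0},
    {"jaw": 0.05, "dx": 0.0066, "dy": 0.0336, "dz": 0, "yaw": 0},
    {"jaw": 0.05, "dx": 0.0066, "dy": 0.0336, "dz": 0, "yaw": 0},
    {"jaw": 0.05, "dx": 0.0066, "dy": 0.0336, "dz": 0, "yaw": 0},
    {"jaw": 0.05, "dx": 0.0066, "dy": 0.0336, "dz": 0, "yaw": 0},
    {"jaw": 0.05, "dx": 0.0066, "dy": 0.0336, "dz": 0, "yaw": 0},
    {"jaw": 0.05, "dx": 0, "dy": 0, "dz": 0.04, "yaw": 0},
    {"jaw": 0.05, "dx": 0, "dy": 0, "dz": 0, "yaw": 0},
  ],
)

```text
t: 13.7
tool_pos: [0.6237, 0.282, 0.096]
orientation: [-0.002, -3.132, 0.006]
force: [0.1, 0.1, -1.5]
opening: 0.0556
gripper_force: 20.0
```

Run:
```python
from h import *
to(.629,.283,.0279,90)
im=read_camera("wrist"); cv2.imwrite("pics/w5.png",im[:,:,::-1]); m=camera_model("wrist")
h=cv2.cvtColor(im,cv2.COLOR_RGB2HSV)
c=comp((h[...,2]>205)&(h[...,1]<60),(277,200)); print(c.min(0),c.max(0),rect(ray(m,c,.014)))
```

```text
tcp [0.6237 0.282  0.096 ] yang 89.9 q6 -1.22 shift [-0.006   0.0013  0.068 ] F [ 0.1  0.1 -1.5] open 0.0556 t 13.7
yaw -0.001
[242 167] [301 182] (array([589.4, 277.7]), array([10.3, 45.6]), 9.4)
```

View pics/w5.png

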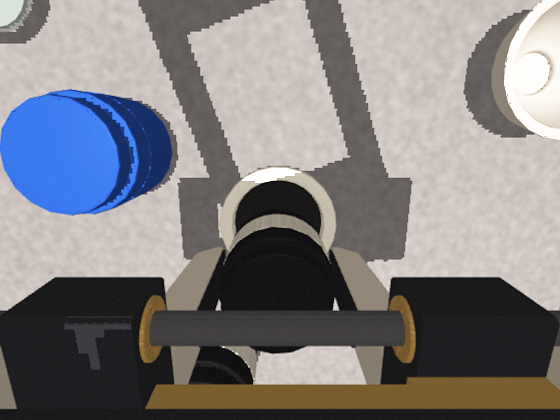

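The jar is in line with the base (columns 277 and 278) but about 5 mm short of it in x. I'll correct that and lower.

carry_out(
  moves=[
    {"jaw": 0.05, "dx": -0.003, "dy": 0.001, "dz": 0.02, "yaw": 0},
    {"jaw": 0.05, "dx": 0, "dy": 0, "dz": 0.02, "yaw": 0},
    {"jaw": 0.05, "dx": 0, "dy": 0, "dz": 0.01, "yaw": 0},
    {"jaw": 0.05, "dx": 0, "dy": 0, "dz": 0, "yaw": 0},
    {"jaw": 0.05, "dx": 0, "dy": 0, "dz": 0, "yaw": 0},
  ],
)

```text
t: 14.38
tool_pos: [0.6312, 0.2841, 0.0528]
orientation: [0.003, 3.141, 0.0]
force: [-0.0, 0.6, 0.1]
opening: 0.0558
gripper_force: 20.0
```

carry_out(
  moves=[
    {"jaw": 0.05, "dx": 0.001, "dy": 0, "dz": 0.009, "yaw": 0},
    {"jaw": 0.05, "dx": 0, "dy": 0, "dz": 0.006, "yaw": 0},
    {"jaw": 0.05, "dx": 0, "dy": 0, "dz": 0.004, "yaw": 0},
    {"jaw": 0.05, "dx": 0, "dy": 0, "dz": 0.002, "yaw": 0},
    {"jaw": 0.05, "dx": 0, "dy": 0, "dz": 0.001, "yaw": 0},
    {"jaw": 0.05, "dx": 0, "dy": 0, "dz": 0, "yaw": 0},
  ],
)

```text
t: 15.12
tool_pos: [0.6299, 0.284, 0.0302]
orientation: [0.003, 3.141, 0.0]
force: [-0.4, -0.9, -1.5]
opening: 0.0555
gripper_force: 20.0
```

carry_out(
  moves=[
    {"jaw": 0.05, "dx": 0, "dy": 0, "dz": 0.001, "yaw": 0},
    {"jaw": 0.05, "dx": 0, "dy": 0, "dz": 0.001, "yaw": 0},
    {"jaw": 0.05, "dx": 0, "dy": 0, "dz": 0, "yaw": 0},
  ],
)

```text
t: 15.5
tool_pos: [0.6297, 0.2839, 0.0281]
orientation: [-0.003, -3.141, 0.0]
force: [-0.5, -0.3, -1.7]
opening: 0.0558
gripper_force: 20.0
```

carry_out(
  moves=[
    {"jaw": 0.05, "dx": 0, "dy": 0, "dz": 0.001, "yaw": 0},
    {"jaw": 0.05, "dx": 0, "dy": 0, "dz": 0, "yaw": 0},
    {"jaw": 0.05, "dx": 0, "dy": 0, "dz": 0, "yaw": 0},
  ],
)

```text
t: 15.88
tool_pos: [0.6299, 0.284, 0.028]
orientation: [0.003, 3.141, 0.0]
force: [-2.9, -2.3, 5.6]
opening: 0.0558
gripper_force: 20.0
```

The jar has made contact. I'll release, rise and head for the square bottle.

carry_out(
  moves=[
    {"jaw": 0.08, "dx": 0, "dy": 0, "dz": 0, "yaw": 0},
    {"jaw": 0.08, "dx": 0, "dy": 0, "dz": 0, "yaw": 0},
    {"jaw": 0.08, "dx": 0, "dy": 0, "dz": 0, "yaw": 0},
    {"jaw": 0.08, "dx": 0, "dy": 0, "dz": 0, "yaw": 0},
    {"jaw": 0.08, "dx": 0, "dy": 0, "dz": -0.03, "yaw": 0},
    {"jaw": 0.08, "dx": 0, "dy": 0, "dz": -0.04, "yaw": 0},
    {"jaw": 0.08, "dx": 0, "dy": 0, "dz": -0.04, "yaw": 0},
    {"jaw": 0.08, "dx": 0, "dy": 0, "dz": -0.04, "yaw": 0},
  ],
)

```text
t: 16.88
tool_pos: [0.6297, 0.2839, 0.1784]
orientation: [-0.003, -3.142, 0.0]
force: [1.2, 0.3, -0.9]
opening: 0.0802
gripper_force: 0.0
```

carry_out(
  moves=[
    {"jaw": 0.08, "dx": 0.045, "dy": 0, "dz": 0, "yaw": 0},
    {"jaw": 0.08, "dx": 0.045, "dy": 0, "dz": 0, "yaw": 0},
    {"jaw": 0.08, "dx": 0.045, "dy": 0, "dz": 0, "yaw": 0},
    {"jaw": 0.08, "dx": 0.045, "dy": 0, "dz": 0, "yaw": 0},
    {"jaw": 0.08, "dx": 0.045, "dy": -0.008, "dz": 0, "yaw": 0},
    {"jaw": 0.08, "dx": 0, "dy": 0, "dz": 0, "yaw": 0},
  ],
)

```text
t: 17.62
tool_pos: [0.402, 0.276, 0.1766]
orientation: [-0.0, -3.14, 0.001]
force: [0.7, 0.2, 0.2]
opening: 0.08
gripper_force: 0.0
```

Run:
```python
from h import *
to(.389,.275,.18)
im=read_camera("wrist"); cv2.imwrite("pics/w6.png",im[:,:,::-1]); m=camera_model("wrist")
h=cv2.cvtColor(im,cv2.COLOR_RGB2HSV); print(h[60:260:20,277].tolist(), h[20,20])
t=read_camera("top"); cv2.imwrite("pics/top1.png",t[:,:,::-1]); mt=camera_model("top"); c=comp(masks(t)["white"],(173,171)); P=ray(mt,c,.014); print("jar base",rect(P))
d=comp(masks(t)["black"],(173,165)); print("jar lid",rect(ray(mt,d,.067)))
```

```text
tcp [0.402  0.276  0.1766] yang 90.0 q6 -1.07 shift [ 0.013  -0.001  -0.0034] F [0.7 0.2 0.2] open 0.08 t 17.625
[[7, 21, 159], [3, 17, 161], [7, 21, 160], [9, 21, 159], [8, 20, 151], [21, 41, 119], [17, 45, 120], [18, 39, 150], [21, 38, 128], [0, 17, 75]] [ 11  19 150]
jar base (array([626.8, 281.3]), array([86.1, 95.6]), 40.4)
jar lid (array([623.5, 271.9]), array([75. , 58.1]), 21.7)
```

View pics/w6.png

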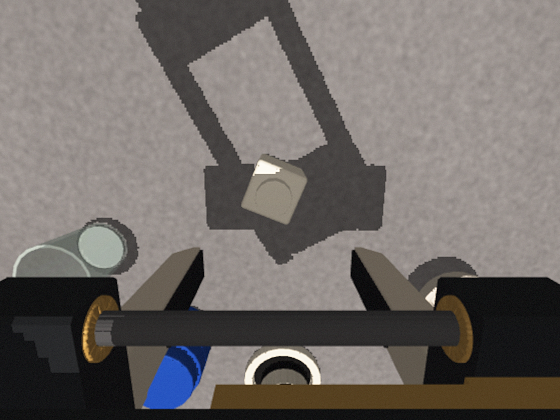

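The bottle is at about (274,190), rotated and in the arm's shadow. I'll measure its top face.

Run:
```python
from h import *
im=cv2.imread("pics/w6.png")[:,:,::-1].copy(); m=camera_model("wrist")
h=cv2.cvtColor(im,cv2.COLOR_RGB2HSV).astype(int)
for nm,k in (("all",h[...,1]>29),("top",(h[...,1]>29)&(h[...,2]<135)),("bright",h[...,2]>110)):
    k=cv2.morphologyEx(k.astype(np.uint8),cv2.MORPH_OPEN,np.ones((3,3))); k[:145]=0;k[235:]=0;k[:,:225]=0;k[:,325:]=0
    c=comp(k,(274,190)); P=ray(m,c,.062); print(nm,c.min(0),c.max(0),rect(P))
    a=cv2.approxPolyDP(c[:,None],5,True)[:,0]; print(a.tolist(),(ray(m,a,.062)*1000).round().tolist())
```

```text
all [241 154] [306 223] (array([388.3, 275. ]), array([46.2, 51.9]), 67.6)
[[262, 154], [259, 160], [279, 171], [252, 174], [241, 206], [288, 223], [306, 176]] [[358.0, 264.0], [363.0, 262.0], [372.0, 279.0], [375.0, 256.0], [403.0, 245.0], [419.0, 287.0], [377.0, 302.0]]
top [267 178] [284 183] (array([380. , 275.9]), array([15. ,  3.7]), 82.1)
[[267, 179], [284, 183]] [[379.0, 268.0], [383.0, 283.0]]
bright [233 145] [322 223] (array([384.6, 277.4]), array([74.7, 68.4]), 89.8)
[[233, 145], [241, 163], [255, 168], [242, 206], [287, 223], [306, 178], [284, 162], [322, 145]] [[350.0, 240.0], [365.0, 246.0], [370.0, 258.0], [403.0, 246.0], [419.0, 286.0], [378.0, 302.0], [365.0, 283.0], [350.0, 315.0]]
```

carry_out(
  moves=[
    {"jaw": 0.08, "dx": 0.011, "dy": -0.001, "dz": 0, "yaw": 0},
    {"jaw": 0.08, "dx": 0, "dy": 0, "dz": 0, "yaw": 0.183},
    {"jaw": 0.08, "dx": 0, "dy": 0, "dz": 0, "yaw": 0.183},
    {"jaw": 0.08, "dx": 0, "dy": 0, "dz": 0.03, "yaw": 0},
    {"jaw": 0.08, "dx": 0, "dy": 0, "dz": 0.03, "yaw": 0},
    {"jaw": 0.08, "dx": 0, "dy": 0, "dz": 0, "yaw": 0},
    {"jaw": 0.08, "dx": 0, "dy": 0, "dz": 0, "yaw": 0},
  ],
)

```text
t: 18.6
tool_pos: [0.3944, 0.2756, 0.1182]
orientation: [0.575, 3.088, 0.001]
force: [-0.6, 0.1, 0.1]
opening: 0.0799
gripper_force: 0.0
```

Run:
```python
from h import *
to(.391,.2745,.021,69)
im=read_camera("wrist"); cv2.imwrite("pics/w7.png",im[:,:,::-1])
```

```text
tcp [0.3944 0.2756 0.1182] yang 68.9 q6 -0.7 shift [ 0.0028 -0.0024  0.0972] F [-0.6  0.1  0.1] open 0.0799 t 18.6
yaw -0.002
```

View pics/w7.png

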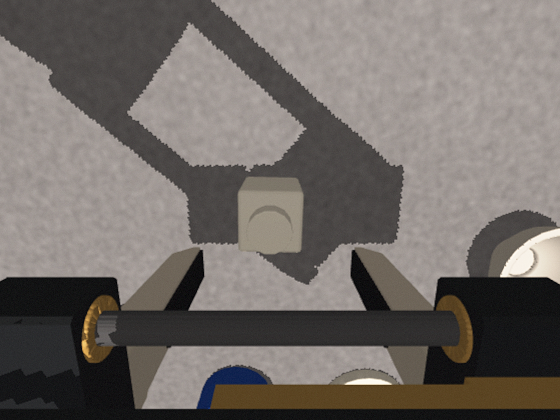

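The bottle at (270,215) is square to the fingers and about 3 mm left of centre. I'll correct, descend and grip.

carry_out(
  moves=[
    {"jaw": 0.08, "dx": 0.002, "dy": -0.003, "dz": 0.03, "yaw": 0},
    {"jaw": 0.08, "dx": 0, "dy": 0, "dz": 0.03, "yaw": 0},
    {"jaw": 0.08, "dx": 0, "dy": 0, "dz": 0.025, "yaw": 0},
    {"jaw": 0.08, "dx": 0, "dy": 0, "dz": 0.01, "yaw": 0},
    {"jaw": 0.08, "dx": 0, "dy": 0, "dz": 0, "yaw": 0},
  ],
)

```text
t: 19.27
tool_pos: [0.3912, 0.2735, 0.0227]
orientation: [0.574, 3.088, 0.0]
force: [0.7, -0.8, -0.3]
opening: 0.08
gripper_force: 0.0
```

carry_out(
  moves=[
    {"jaw": 0.04, "dx": 0, "dy": 0, "dz": 0, "yaw": 0},
    {"jaw": 0.04, "dx": 0, "dy": 0, "dz": 0, "yaw": 0},
    {"jaw": 0.04, "dx": 0, "dy": 0, "dz": 0, "yaw": 0},
    {"jaw": 0.04, "dx": 0, "dy": 0, "dz": 0, "yaw": 0},
    {"jaw": 0.04, "dx": 0, "dy": 0, "dz": 0, "yaw": 0},
    {"jaw": 0.04, "dx": 0, "dy": 0, "dz": 0, "yaw": 0},
    {"jaw": 0.04, "dx": 0, "dy": 0, "dz": 0, "yaw": 0},
  ],
)

```text
t: 20.15
tool_pos: [0.391, 0.2733, 0.0224]
orientation: [0.574, 3.088, 0.0]
force: [-1.2, -1.6, 5.1]
opening: 0.0461
gripper_force: 20.0
```

carry_out(
  moves=[
    {"jaw": 0.04, "dx": 0, "dy": 0, "dz": -0.02, "yaw": 0},
    {"jaw": 0.04, "dx": 0, "dy": 0, "dz": -0.035, "yaw": 0},
    {"jaw": 0.04, "dx": 0, "dy": 0, "dz": -0.035, "yaw": 0},
    {"jaw": 0.04, "dx": 0, "dy": 0, "dz": -0.035, "yaw": 0},
    {"jaw": 0.04, "dx": 0, "dy": 0, "dz": -0.02, "yaw": 0},
    {"jaw": 0.04, "dx": 0, "dy": 0, "dz": 0, "yaw": 0},
  ],
)

```text
t: 20.9
tool_pos: [0.3917, 0.2739, 0.1685]
orientation: [0.574, 3.086, 0.003]
force: [-0.3, -0.2, -1.2]
opening: 0.0459
gripper_force: 20.0
```

Run:
```python
from h import *
to(.660,-.0995,.17,20.5)
```

```text
tcp [0.3917 0.2739 0.1685] yang 68.9 q6 -0.7 shift [-0.3846 -0.252  -0.0014] F [-0.3 -0.2 -1.2] open 0.0459 t 20.9
yaw 0.845
```

carry_out(
  moves=[
    {"jaw": 0.04, "dx": -0.048, "dy": -0.0315, "dz": 0, "yaw": 0},
    {"jaw": 0.04, "dx": -0.048, "dy": -0.0315, "dz": 0, "yaw": 0},
    {"jaw": 0.04, "dx": -0.048, "dy": -0.0315, "dz": 0, "yaw": 0},
    {"jaw": 0.04, "dx": -0.048, "dy": -0.0315, "dz": 0, "yaw": 0},
    {"jaw": 0.04, "dx": -0.048, "dy": -0.0315, "dz": 0, "yaw": 0},
    {"jaw": 0.04, "dx": -0.048, "dy": -0.0315, "dz": 0, "yaw": 0},
    {"jaw": 0.04, "dx": -0.048, "dy": -0.0315, "dz": 0, "yaw": 0},
    {"jaw": 0.04, "dx": -0.048, "dy": -0.0315, "dz": 0, "yaw": 0},
  ],
)

```text
t: 21.9
tool_pos: [0.6585, -0.1013, 0.1644]
orientation: [-0.574, -3.086, -0.001]
force: [1.1, -0.5, -0.6]
opening: 0.0459
gripper_force: 20.0
```

carry_out(
  moves=[
    {"jaw": 0.04, "dx": 0, "dy": 0, "dz": 0, "yaw": 0.169},
    {"jaw": 0.04, "dx": 0, "dy": 0, "dz": 0, "yaw": 0.169},
    {"jaw": 0.04, "dx": 0, "dy": 0, "dz": 0, "yaw": 0.169},
    {"jaw": 0.04, "dx": 0, "dy": 0, "dz": 0, "yaw": 0.169},
    {"jaw": 0.04, "dx": 0, "dy": 0, "dz": 0, "yaw": 0.169},
    {"jaw": 0.04, "dx": 0, "dy": 0, "dz": 0.04, "yaw": 0},
    {"jaw": 0.04, "dx": 0, "dy": 0, "dz": 0.03, "yaw": 0},
    {"jaw": 0.04, "dx": 0, "dy": 0, "dz": 0, "yaw": 0},
  ],
)

```text
t: 22.9
tool_pos: [0.6548, -0.099, 0.0913]
orientation: [-1.785, -2.574, 0.005]
force: [-0.3, 0.7, -0.9]
opening: 0.0458
gripper_force: 20.0
```

Run:
```python
from h import *
to(.660,-.0995,.0274,20.5)
im=read_camera("wrist"); cv2.imwrite("pics/w8.png",im[:,:,::-1])
```

```text
tcp [ 0.6548 -0.099   0.0913] yang 20.5 q6 -0.59 shift [-0.0026  0.0052  0.0638] F [-0.3  0.7 -0.9] open 0.0458 t 22.9
yaw 0.0
```

View pics/w8.png

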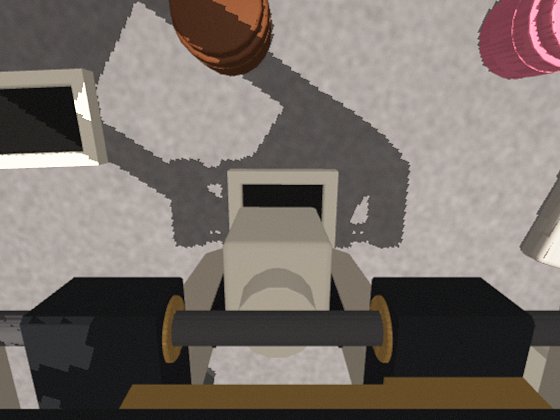

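The base is centred at column 283 and the bottle at 277, parallel to it. I'll nudge it and lower.

carry_out(
  moves=[
    {"jaw": 0.04, "dx": 0, "dy": 0.002, "dz": 0.02, "yaw": 0},
    {"jaw": 0.04, "dx": 0, "dy": 0, "dz": 0.015, "yaw": 0},
    {"jaw": 0.04, "dx": 0, "dy": 0, "dz": 0, "yaw": 0},
    {"jaw": 0.04, "dx": 0, "dy": 0, "dz": 0, "yaw": 0},
  ],
)

```text
t: 23.45
tool_pos: [0.6606, -0.0992, 0.0624]
orientation: [1.79, 2.581, 0.0]
force: [-0.1, 0.3, -1.1]
opening: 0.0459
gripper_force: 20.0
```

Run:
```python
from h import *
to(.660,-.0995,.0274,20.5)
```

```text
tcp [ 0.6606 -0.0992  0.0624] yang 20.5 q6 -0.58 shift [-0.0001 -0.0006  0.035 ] F [-0.1  0.3 -1.1] open 0.0459 t 23.45
yaw 0.0
```

carry_out(
  moves=[
    {"jaw": 0.04, "dx": 0, "dy": 0, "dz": 0.014, "yaw": 0},
    {"jaw": 0.04, "dx": 0, "dy": 0, "dz": 0.01, "yaw": 0},
    {"jaw": 0.04, "dx": 0, "dy": 0, "dz": 0.005, "yaw": 0},
    {"jaw": 0.04, "dx": 0, "dy": 0, "dz": 0.003, "yaw": 0},
    {"jaw": 0.04, "dx": 0, "dy": 0, "dz": 0.001, "yaw": 0},
    {"jaw": 0.04, "dx": 0, "dy": 0, "dz": 0.001, "yaw": 0},
    {"jaw": 0.04, "dx": 0, "dy": 0, "dz": 0, "yaw": 0},
  ],
)

```text
t: 24.32
tool_pos: [0.6606, -0.0992, 0.0284]
orientation: [1.79, 2.581, 0.0]
force: [-0.2, 0.7, -1.3]
opening: 0.0459
gripper_force: 20.0
```

carry_out(
  moves=[
    {"jaw": 0.04, "dx": 0, "dy": 0, "dz": 0.001, "yaw": 0},
    {"jaw": 0.04, "dx": 0, "dy": 0, "dz": 0, "yaw": 0},
    {"jaw": 0.04, "dx": 0, "dy": 0, "dz": 0, "yaw": 0},
  ],
)

```text
t: 24.7
tool_pos: [0.6607, -0.0993, 0.0275]
orientation: [1.79, 2.581, 0.0]
force: [0.1, -1.1, 1.2]
opening: 0.0457
gripper_force: 20.0
```

carry_out(
  moves=[
    {"jaw": 0.04, "dx": 0, "dy": 0, "dz": 0.0005, "yaw": 0},
    {"jaw": 0.07, "dx": 0, "dy": 0, "dz": 0, "yaw": 0},
    {"jaw": 0.07, "dx": 0, "dy": 0, "dz": 0, "yaw": 0},
    {"jaw": 0.07, "dx": 0, "dy": 0, "dz": 0, "yaw": 0},
    {"jaw": 0.07, "dx": 0, "dy": 0, "dz": -0.03, "yaw": 0},
    {"jaw": 0.07, "dx": 0, "dy": 0, "dz": -0.04, "yaw": 0},
    {"jaw": 0.07, "dx": 0, "dy": 0, "dz": -0.04, "yaw": 0},
    {"jaw": 0.07, "dx": 0, "dy": 0, "dz": -0.04, "yaw": 0},
  ],
)

```text
t: 25.7
tool_pos: [0.6602, -0.0992, 0.1777]
orientation: [-1.79, -2.581, 0.0]
force: [-0.2, 0.3, 0.6]
opening: 0.0699
gripper_force: 0.0
```

carry_out(
  moves=[
    {"jaw": 0.07, "dx": -0.0415, "dy": -0.0235, "dz": 0, "yaw": 0},
    {"jaw": 0.07, "dx": -0.0415, "dy": -0.0235, "dz": 0, "yaw": 0},
    {"jaw": 0.07, "dx": -0.0415, "dy": -0.0235, "dz": 0, "yaw": 0},
    {"jaw": 0.07, "dx": -0.0415, "dy": -0.0235, "dz": 0, "yaw": 0},
    {"jaw": 0.07, "dx": 0, "dy": 0, "dz": 0, "yaw": 0},
    {"jaw": 0.07, "dx": 0, "dy": 0, "dz": 0, "yaw": 0},
  ],
)

```text
t: 26.45
tool_pos: [0.6304, -0.2873, 0.1763]
orientation: [-1.791, -2.58, -0.001]
force: [-0.6, -0.8, 0.2]
opening: 0.0699
gripper_force: 0.0
```

Run:
```python
from h import *
to(.630,-.287,.021)
im=read_camera("wrist"); cv2.imwrite("pics/w9.png",im[:,:,::-1]); m=camera_model("wrist")
h=cv2.cvtColor(im,cv2.COLOR_RGB2HSV).astype(int); print(h[150:250:10,277].tolist())
```

```text
tcp [ 0.6304 -0.2873  0.1763] yang 20.5 q6 -0.86 shift [ 0.0003 -0.0003  0.1553] F [-0.6 -0.8  0.2] open 0.0699 t 26.45
[[8, 26, 78], [18, 17, 74], [175, 20, 77], [15, 19, 53], [18, 18, 72], [18, 36, 122], [20, 38, 154], [18, 40, 154], [30, 11, 69], [5, 17, 165]]
```

View pics/w9.png

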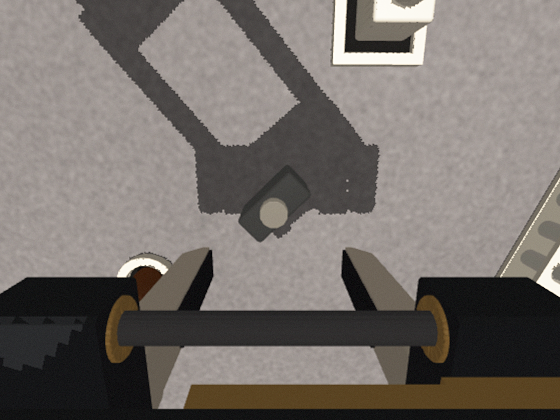

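The flask spans about (240,225) to (305,180), with its cap at (273,213); the square bottle at the top is seated. I'll project its edges.

Run:
```python
from h import *
m=camera_model("wrist"); im=cv2.imread("pics/w9.png")[:,:,::-1].copy()
P=ray(m,[(240,218),(262,241),(308,190),(288,167)],.058); print((P*1000).round(),[np.degrees(np.arctan2(*(P[a]-P[b])[::-1])).round(1) for a,b in((2,1),(3,0))],np.linalg.norm(P[2]-P[1]),np.linalg.norm(P[1]-P[0]),P.mean(0))
h=cv2.cvtColor(im,cv2.COLOR_RGB2HSV).astype(int); k=((h[...,1]>30)&(h[...,2]>100)).astype(np.uint8)
c=comp(k,(273,213)); print("cap",rect(ray(m,c,.078)))
cv2.imwrite("pics/c9.png",cv2.convertScaleAbs(cv2.resize(im[140:260,200:350,::-1],None,fx=5,fy=5,interpolation=cv2.INTER_CUBIC),alpha=1.8))
```

```text
[[ 603. -307.]
 [ 629. -320.]
 [ 651. -262.]
 [ 627. -249.]] [np.float64(69.7), np.float64(67.4)] 0.0627314772803206 0.029353302101346318 [ 0.62737961 -0.28446494]
cap (array([ 627.7, -286.4]), array([22.6, 25. ]), 20.4)
```

View pics/c9.png

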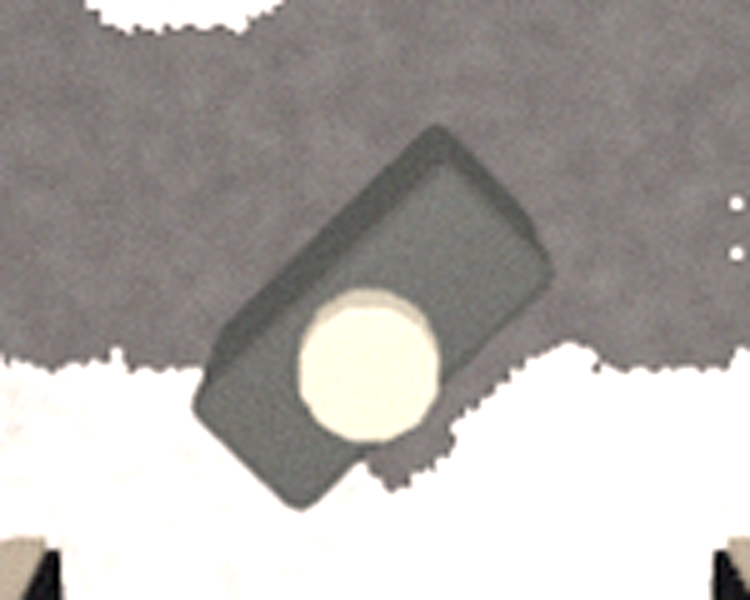

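The top face corners in the crop are (195,405), (300,510), (550,270) and (440,160). The long axis is near 68–69° and the centre about (0.629, -0.286), which agrees with the cap and the top view. I'll turn and descend partway.

carry_out(
  moves=[
    {"jaw": 0.07, "dx": 0.001, "dy": -0.001, "dz": 0, "yaw": 0.183},
    {"jaw": 0.07, "dx": 0, "dy": 0, "dz": 0, "yaw": 0.183},
    {"jaw": 0.07, "dx": 0, "dy": 0, "dz": 0, "yaw": 0.183},
    {"jaw": 0.07, "dx": 0, "dy": 0, "dz": 0, "yaw": 0.183},
    {"jaw": 0.07, "dx": 0, "dy": 0, "dz": 0.04, "yaw": 0},
    {"jaw": 0.07, "dx": 0, "dy": 0, "dz": 0.02, "yaw": 0},
    {"jaw": 0.07, "dx": 0, "dy": 0, "dz": 0, "yaw": 0},
    {"jaw": 0.07, "dx": 0, "dy": 0, "dz": 0, "yaw": 0},
  ],
)

```text
t: 27.5
tool_pos: [0.6299, -0.2869, 0.1179]
orientation: [2.594, 1.77, 0.001]
force: [-0.1, 0.0, 1.1]
opening: 0.0697
gripper_force: 0.0
```

Run:
```python
from h import *
to(.629,-.286,.019,-21.5)
im=read_camera("wrist"); m=camera_model("wrist"); cv2.imwrite("pics/w10.png",im[:,:,::-1])
h=cv2.cvtColor(im,cv2.COLOR_RGB2HSV).astype(int); k=((h[...,1]>30)&(h[...,2]>100)).astype(np.uint8); k[:150]=0;k[270:]=0;k[:,:225]=0;k[:,330:]=0
c=comp(k,(273,220)); print(c.min(0),c.max(0),"cap",rect(ray(m,c,.078)))
# flask body: greenish (G>=R) grey
g=((im[...,1].astype(int)-im[...,0])>=0).astype(np.uint8); g[:120]=0;g[275:]=0;g[:,:215]=0;g[:,340:]=0
g=cv2.morphologyEx(g,cv2.MORPH_OPEN,np.ones((3,3))); c=comp(g|k,(273,200)); print(c.min(0),c.max(0),cv2.minAreaRect(c),rect(ray(m,c,.058)))
```

```text
tcp [ 0.6299 -0.2869  0.1179] yang -21.4 q6 -0.13 shift [ 0.0005 -0.0013  0.0989] F [-0.1  0.   1.1] open 0.0697 t 27.5
yaw 0.002
[257 219] [292 257] cap (array([ 628.5, -287.1]), array([26.7, 23.3]), 68.4)
[284 215] [287 219] ((285.5, 217.0), (4.0, 3.0), 90.0) (array([ 639. , -281.6]), array([3. , 2.1]), 68.8)
```

carry_out(
  moves=[
    {"jaw": 0.07, "dx": 0, "dy": -0.0015, "dz": 0.03, "yaw": 0},
    {"jaw": 0.07, "dx": 0, "dy": 0, "dz": 0.03, "yaw": 0},
    {"jaw": 0.07, "dx": 0, "dy": 0, "dz": 0.025, "yaw": 0},
    {"jaw": 0.07, "dx": 0, "dy": 0, "dz": 0.011, "yaw": 0},
    {"jaw": 0.07, "dx": 0, "dy": 0, "dz": 0, "yaw": 0},
  ],
)

```text
t: 28.18
tool_pos: [0.6279, -0.2866, 0.0209]
orientation: [-2.596, -1.77, 0.0]
force: [0.6, -0.0, 0.5]
opening: 0.0701
gripper_force: 0.0
```

carry_out(
  moves=[
    {"jaw": 0.025, "dx": 0, "dy": 0, "dz": 0, "yaw": 0},
    {"jaw": 0.025, "dx": 0, "dy": 0, "dz": 0, "yaw": 0},
    {"jaw": 0.025, "dx": 0, "dy": 0, "dz": 0, "yaw": 0},
    {"jaw": 0.025, "dx": 0, "dy": 0, "dz": 0, "yaw": 0},
    {"jaw": 0.025, "dx": 0, "dy": 0, "dz": 0, "yaw": 0},
    {"jaw": 0.025, "dx": 0, "dy": 0, "dz": 0, "yaw": 0},
    {"jaw": 0.025, "dx": 0, "dy": 0, "dz": 0, "yaw": 0},
    {"jaw": 0.025, "dx": 0, "dy": 0, "dz": 0, "yaw": 0},
  ],
)

```text
t: 29.18
tool_pos: [0.628, -0.2865, 0.0209]
orientation: [2.595, 1.77, 0.0]
force: [-0.1, 0.2, 2.3]
opening: 0.0306
gripper_force: 19.5
```

carry_out(
  moves=[
    {"jaw": 0.025, "dx": 0, "dy": 0, "dz": -0.02, "yaw": 0},
    {"jaw": 0.025, "dx": 0, "dy": 0, "dz": -0.03, "yaw": 0},
    {"jaw": 0.025, "dx": 0, "dy": 0, "dz": -0.035, "yaw": 0},
    {"jaw": 0.025, "dx": 0, "dy": 0, "dz": -0.02, "yaw": 0},
    {"jaw": 0.025, "dx": 0, "dy": 0, "dz": 0, "yaw": 0},
  ],
)

```text
t: 29.8
tool_pos: [0.6292, -0.2872, 0.1285]
orientation: [2.592, 1.768, 0.003]
force: [-0.6, 0.3, 0.1]
opening: 0.0303
gripper_force: 19.5
```

Run:
```python
from h import *
to(.457,-.0935,.12,-67.3)
```

```text
tcp [ 0.6292 -0.2872  0.1285] yang -21.4 q6 -0.13 shift [ 0.1174 -0.2311  0.0074] F [-0.6  0.3  0.1] open 0.0303 t 29.8
yaw 0.801
```

carry_out(
  moves=[
    {"jaw": 0.025, "dx": 0.0196, "dy": -0.0385, "dz": 0, "yaw": 0},
    {"jaw": 0.025, "dx": 0.0196, "dy": -0.0385, "dz": 0, "yaw": 0},
    {"jaw": 0.025, "dx": 0.0196, "dy": -0.0385, "dz": 0, "yaw": 0},
    {"jaw": 0.025, "dx": 0.0196, "dy": -0.0385, "dz": 0, "yaw": 0},
    {"jaw": 0.025, "dx": 0.0196, "dy": -0.0385, "dz": 0, "yaw": 0},
    {"jaw": 0.025, "dx": 0.0196, "dy": -0.0385, "dz": 0, "yaw": 0},
    {"jaw": 0.025, "dx": 0, "dy": 0, "dz": 0, "yaw": 0.16},
    {"jaw": 0.025, "dx": 0, "dy": 0, "dz": 0, "yaw": 0.16},
  ],
)

```text
t: 30.8
tool_pos: [0.4544, -0.0918, 0.124]
orientation: [-2.846, -1.327, 0.003]
force: [-0.1, 0.0, -1.4]
opening: 0.0303
gripper_force: 19.5
```

carry_out(
  moves=[
    {"jaw": 0.025, "dx": 0, "dy": 0, "dz": 0, "yaw": 0.16},
    {"jaw": 0.025, "dx": 0, "dy": 0, "dz": 0, "yaw": 0.16},
    {"jaw": 0.025, "dx": 0, "dy": 0, "dz": 0, "yaw": 0.16},
    {"jaw": 0.025, "dx": 0, "dy": 0, "dz": 0.03, "yaw": 0},
    {"jaw": 0.025, "dx": 0, "dy": 0, "dz": 0.02, "yaw": 0},
    {"jaw": 0.025, "dx": 0, "dy": 0, "dz": 0, "yaw": 0},
    {"jaw": 0.025, "dx": 0, "dy": 0, "dz": 0, "yaw": 0},
  ],
)

```text
t: 31.68
tool_pos: [0.4556, -0.0926, 0.0757]
orientation: [-3.08, -0.619, 0.001]
force: [0.0, 0.3, -0.0]
opening: 0.0305
gripper_force: 19.5
```

Run:
```python
from h import *
to(.457,-.0935,.0259,-67.3)
im=read_camera("wrist"); m=camera_model("wrist"); cv2.imwrite("pics/w11.png",im[:,:,::-1])
h=cv2.cvtColor(im,cv2.COLOR_RGB2HSV).astype(int)
print([ (r,[ (x,int(h[r,x,1]),int(h[r,x,2])) for x in range(190,370,6)]) for r in (190,215)])
```

```text
tcp [ 0.4556 -0.0926  0.0757] yang -67.3 q6 0.86 shift [0.0009 0.0014 0.0498] F [ 0.   0.3 -0. ] open 0.0305 t 31.675
yaw 0.001
[(190, [(190, 17, 92), (196, 17, 90), (202, 21, 87), (208, 17, 88), (214, 22, 91), (220, 19, 96), (226, 16, 93), (232, 35, 175), (238, 37, 185), (244, 35, 180), (250, 46, 22), (256, 41, 25), (262, 21, 24), (268, 24, 21), (274, 12, 22), (280, 15, 17), (286, 31, 25), (292, 33, 23), (298, 12, 21), (304, 24, 21), (310, 40, 109), (316, 36, 182), (322, 38, 183), (328, 15, 86), (334, 17, 89), (340, 17, 89), (346, 16, 96), (352, 17, 88), (358, 11, 92), (364, 19, 94)]), (215, [(190, 12, 82), (196, 19, 96), (202, 13, 95), (208, 25, 90), (214, 19, 92), (220, 19, 92), (226, 14, 89), (232, 36, 142), (238, 36, 183), (244, 35, 183), (250, 30, 43), (256, 8, 64), (262, 16, 65), (268, 12, 64), (274, 12, 66), (280, 16, 65), (286, 12, 63), (292, 11, 68), (298, 12, 62), (304, 16, 65), (310, 38, 141), (316, 40, 180), (322, 38, 181), (328, 19, 92), (334, 22, 93), (340, 25, 92), (346, 14, 89), (352, 14, 90), (358, 9, 89), (364, 17, 91)])]
```

The base spans columns 230–327 (centre 278.5), with the flask in line and parallel. I'll lower it.

carry_out(
  moves=[
    {"jaw": 0.025, "dx": 0.001, "dy": 0.001, "dz": 0.02, "yaw": 0},
    {"jaw": 0.025, "dx": 0, "dy": 0, "dz": 0.014, "yaw": 0},
    {"jaw": 0.025, "dx": 0, "dy": 0, "dz": 0.008, "yaw": 0},
    {"jaw": 0.025, "dx": 0, "dy": 0, "dz": 0.003, "yaw": 0},
    {"jaw": 0.025, "dx": 0, "dy": 0, "dz": 0.002, "yaw": 0},
    {"jaw": 0.025, "dx": 0, "dy": 0, "dz": 0, "yaw": 0},
    {"jaw": 0.025, "dx": 0, "dy": 0, "dz": 0, "yaw": 0},
  ],
)

```text
t: 32.6
tool_pos: [0.4574, -0.0932, 0.029]
orientation: [3.08, 0.619, 0.001]
force: [-0.4, 0.2, -1.3]
opening: 0.0307
gripper_force: 19.5
```

carry_out(
  moves=[
    {"jaw": 0.025, "dx": 0, "dy": 0, "dz": 0.001, "yaw": 0},
    {"jaw": 0.025, "dx": 0, "dy": 0, "dz": 0.001, "yaw": 0},
    {"jaw": 0.025, "dx": 0, "dy": 0, "dz": 0, "yaw": 0},
    {"jaw": 0.025, "dx": 0, "dy": 0, "dz": 0, "yaw": 0},
  ],
)

```text
t: 33.1
tool_pos: [0.4571, -0.0932, 0.0266]
orientation: [3.08, 0.619, -0.0]
force: [0.2, 0.6, -1.0]
opening: 0.0306
gripper_force: 19.5
```

carry_out(
  moves=[
    {"jaw": 0.025, "dx": 0, "dy": 0, "dz": 0.001, "yaw": 0},
    {"jaw": 0.025, "dx": 0, "dy": 0, "dz": 0, "yaw": 0},
    {"jaw": 0.025, "dx": 0, "dy": 0, "dz": 0, "yaw": 0},
  ],
)

```text
t: 33.48
tool_pos: [0.4572, -0.0932, 0.0258]
orientation: [3.08, 0.619, 0.0]
force: [-0.5, 0.1, 1.1]
opening: 0.0303
gripper_force: 19.5
```

carry_out(
  moves=[
    {"jaw": 0.025, "dx": 0, "dy": 0, "dz": 0.0005, "yaw": 0},
    {"jaw": 0.06, "dx": 0, "dy": 0, "dz": 0, "yaw": 0},
    {"jaw": 0.06, "dx": 0, "dy": 0, "dz": 0, "yaw": 0},
    {"jaw": 0.06, "dx": 0, "dy": 0, "dz": 0, "yaw": 0},
    {"jaw": 0.06, "dx": 0, "dy": 0, "dz": -0.03, "yaw": 0},
    {"jaw": 0.06, "dx": 0, "dy": 0, "dz": -0.04, "yaw": 0},
    {"jaw": 0.06, "dx": 0, "dy": 0, "dz": -0.04, "yaw": 0},
    {"jaw": 0.06, "dx": 0, "dy": 0, "dz": -0.05, "yaw": 0},
  ],
)

```text
t: 34.48
tool_pos: [0.4563, -0.0929, 0.1856]
orientation: [-3.079, -0.619, 0.002]
force: [0.5, -0.0, -0.9]
opening: 0.0599
gripper_force: 0.0
```

Run:
```python
from h import *
to(.5,.5,.2)
for n in("side",):
    im=read_camera(n); m=camera_model(n); cv2.imwrite("pics/side_end.png",im[:,:,::-1]); M=masks(im)
    V=m["view"];K=m["camera_matrix"]
    def pj(p): c=V[:3,:3]@p+V[:3,3]; return K[:2,2]+K[0,0]*np.array([c[0],-c[1]])/-c[2]
    for nm,k,p in(("vial","blue",(.530,-.429,.093)),("jar","black",(.630,.284,.067)),("sq","white",(.660,-.099,.089)),("flask","white",(.457,-.093,.083)),("mortar","white",(.519,.465,.05))):
        u=pj(np.array(p)); c=comp(M[k],u); print(nm,u.round(),c.min(0),c.max(0),rect(ray(m,c,p[2])))
```

```text
tcp [ 0.4563 -0.0929  0.1856] yang -67.3 q6 0.86 shift [ 0.2694 -0.53   -0.0142] F [ 0.5 -0.  -0.9] open 0.0599 t 34.475
vial [406. 309.] [398 302] [412 316] (array([ 529.7, -427.4]), array([37.5, 29.6]), 34.9)
jar [243. 155.] [238 153] [253 168] (array([617.8, 255.5]), array([83.4, 49.9]), 51.4)
sq [334. 205.] [313 200] [353 238] (array([ 626.6, -142.1]), array([134.4,  98.1]), 22.5)
flask [278. 241.] [289 247] [298 251] (array([ 468.5, -137.2]), array([11. , 25.4]), 30.4)
mortar [187. 149.] [173 142] [200 158] (array([514.4, 460.8]), array([94.3, 94.6]), 17.9)
```

The flask is hidden by the arm, so I'll retreat and check once more.

carry_out(
  moves=[
    {"jaw": 0.06, "dx": 0.019, "dy": -0.046, "dz": -0.005, "yaw": 0},
    {"jaw": 0.06, "dx": 0.019, "dy": -0.046, "dz": -0.005, "yaw": 0},
    {"jaw": 0.06, "dx": 0.019, "dy": -0.046, "dz": -0.005, "yaw": 0},
    {"jaw": 0.06, "dx": 0.019, "dy": -0.046, "dz": -0.005, "yaw": 0},
    {"jaw": 0.06, "dx": 0.019, "dy": -0.046, "dz": 0, "yaw": 0},
    {"jaw": 0.06, "dx": 0.019, "dy": -0.046, "dz": 0, "yaw": 0},
    {"jaw": 0.06, "dx": 0.019, "dy": -0.046, "dz": 0, "yaw": 0},
    {"jaw": 0.06, "dx": 0, "dy": 0, "dz": 0, "yaw": 0},
  ],
)

```text
t: 35.52
tool_pos: [0.4546, 0.2581, 0.2046]
orientation: [-3.078, -0.625, 0.001]
force: [0.2, 0.0, -0.1]
opening: 0.0604
gripper_force: 0.0
```

Run:
```python
from h import *
for n in("side","top"):
    im=read_camera(n); m=camera_model(n); cv2.imwrite(f"pics/{n}_end.png",im[:,:,::-1])
    h=cv2.cvtColor(im,cv2.COLOR_RGB2HSV).astype(int)
    V=m["view"];K=m["camera_matrix"]
    def pj(p): c=V[:3,:3]@p+V[:3,3]; return K[:2,2]+K[0,0]*np.array([c[0],-c[1]])/-c[2]
    u=pj(np.array([.457,-.093,.083])).round().astype(int); print(n,u)
    print(h[u[1]-14:u[1]+40:3,u[0]-24:u[0]+27:3,2])
    g=((h[...,2]>150)&(h[...,1]<60)).astype(np.uint8); g[:u[1]-7]=0; g[u[1]+8:]=0; g[:,:u[0]-7]=0; g[:,u[0]+8:]=0
    print("cap",rect(ray(m,comp(g,u),.083)))
    u=pj(np.array([.461,.086,.04])).round(); print("beaker at",u)
```

```text
side [278 241]
[[136 134 136 136 136 136 133 136 136 136 126 126 134 137 137 137 136]
 [138 137 132 135 137 136 136 135 135 135 136 133 137 135 137 135 138]
 [137 136 136 136 135 135 134 137 135 135 135 135 137 136 137 138 136]
 [137 134 136 138 134 136 133 137 135 136 137 139 136 137 137 137 138]
 [138 134 135 137 137 134 132 152 183 152 132 136 137 137 137 138 135]
 [138 139 137 136 138 135 133 227 238 236 133 120 134 141 140 138 136]
 [136 134 136 136 135 133 134 180 230 208 123  90 122 131 135 134 138]
 [137 139 136 138 134 136 125 110 130 117 107  62 222 179 142 139 138]
 [140 135 136 134 133 136 121 120 114 111  68  61 162 230 227 138 135]
 [139 138 138 136 136 119 122 120 122  80  60  59  80 232 161 136 136]
 [139 137 137 136 178  95  75 107 100  60  58  52 202 219 133 138 136]
 [134 138 139 145 234  97  60  62  62  59  56 125 233 140 136 137 135]
 [140 135 141 217 223  76  61  61  62  58  53 223 195 135 138 139 137]
 [137 140 175 235 124  53  60  62  61  50 161 229 129 138 137 137 135]
 [140 137 170 230 228 168  71  61  60  78 232 163 138 136 137 139 138]
 [138 138 133 126 15
[... 939 characters left out ...]
32 247 187  27 105 149 124  94  63 246 220 139 129 136]
 [136 141 136 134 222 249  38  49  47  51 158 242 248 241 137 138 135]
 [137 138 137 141 134 248 130  95 235 248 247 237 165 135 137 139 137]
 [134 140 140 140 134 236 247 250 246 214 143 137 134 137 133 130 133]
 [141 147 138 144 134 178 232 173 138 144 134 140 131 142 135 138 130]
 [146 142 144 142 133 137 139 141 142 134 136 134 135 139 137 136 138]
 [141 139 143 141 139 143 137 135 136 134 137 141 132 139 140 138 137]
 [138 146 144 140 144 147 135 135 139 135 137 141 135 136 135 137 136]
 [142 144 138 137 138 143 139 135 134 141 140 142 140 138 136 139 135]]
cap (array([459.3, -94.9]), array([31.1, 28.5]), 0.5)
beaker at [246. 237.]
```

The flask stands seated in its base, with the cap at the expected height and place in both views. I'm handing in.

```bash
python3 -c "
from plant import *
print(close_job())"
```

```text
the job is handed in; nothing more can be done
None
```

All four containers are set down upright in their matching bases at about 36 s of the 120 s, and the job is handed in; nothing touched the beaker or mortar, though I didn't re-measure the beaker at the end.

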